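# Turn the swing-stand shaker over and back

### The job

The closed cocktail shaker hangs on an axle in its swing stand and has to be turned once to mix the drink. Tip it end over end until it is fully upside down against its stop, let it stand there untouched for a good second, then bring it back fully upright and leave it. It swings over only one way, towards one open side of the stand or the other, and you cannot see which: feel for it gently, never force or flick it, and do not disturb the ice bucket, tongs or tumblers.

Things in the scene. Friction and masses are not known exactly. Their poses are not given: they have to be found in the camera images.
- shaker: Closed steel cocktail shaker, 190 mm long, about 0.5 kg, hung at mid-length on a level axle between the stand's pillars. Origin at its centre on the axle, 125 mm above the trolley top. z along it to the twist cap, y along the axle, about which alone it turns. Body 72 mm diameter from z = -95 to +45 mm, then the cap (does not turn here) 68 mm diameter from z = +45 to +95 mm. Starts upright.
- axle (a point): Centre of the axle (the shaker's origin). A light brake of 0.16 N m, about 2 N pushed at 75 mm from the axle, holds the balanced shaker wherever it is left. A stop hidden in the hub, set afresh each time, blocks one way of swinging: that way the shaker gives at most 5 degrees and goes hard. The other way it swings half a turn.
- cap_end (a point): Centre of the flat end of the twist cap, 95 mm from the axle. When the shaker is turned over it goes to the bottom, 30 mm above the trolley top. Half a turn ends at a hard stop 3 degrees past upside down; coming back, a hard stop comes 3 degrees past upright. Standing on a stop counts as fully over or fully upright, so pushing lightly until it goes hard is right.
- base_end (a point): Centre of the shaker's flat base, 95 mm from the axle on the other side; on top when the shaker is upside down. Either end's rim moves up along its arc as the end comes up: a finger that drags across the rim instead of moving with it can bind by friction.
- stand: Swing stand, fixed. Origin under its centre on the trolley top; y along the axle, so the shaker swings over its +x or its -x side. Base plate 170 x 180 x 14 mm high; two pillars 32 mm (x) by 16 mm (y) centred at y = +/-62.5 mm, each with a round hub 62 mm across and 26 mm thick, centred on the axle at height 125 mm (hub top 156 mm). 99 mm is free between the hubs.
- ice_bucket: Bystander: open stainless ice bucket, 130 mm high, 132 mm across the rim, with two small knobs; origin at the centre of its underside.
- tumbler_a: Bystander: frosted tumbler, 92 mm high, 76 mm across the rim; origin at the centre of its underside.
- tumbler_b: Bystander: another tumbler of the same size; origin at the centre of its underside.
- tongs: Bystander: pair of bamboo tongs lying flat, 213 mm along its x axis, up to 60 mm wide, 8 mm high; origin at the centre of its underside.
Mind the look-alikes: they are no part of the job. Leave any purple look-alike of the stand alone.

How it is judged:
On the way:
1. the shaker stands fully upside down (within 8 degrees), at rest and untouched, for 1 s (angle between shaker's own z axis and vertical above 3 rad and angular speed of shaker below 0.1 rad/s and contact force between each of the fingers, the arm and shaker below 0.05 N), for 1 s.
At the end, for the whole second after the job is handed in: After having stood upside down and untouched for 1 s, the shaker is upright again within 8 degrees, cap up, at rest and released; ice bucket and tumblers within 15 mm and the tongs within 20 mm of where they were (angle between shaker's own z axis and vertical below 0.14 rad and angular speed of shaker below 0.1 rad/s and distance of each of ice_bucket, tumbler_a, tumbler_b from where it was at the start of the episode below 0.015 m and distance of tongs from where it was at the start of the episode below 0.02 m).
It fails at once if the shaker is forced: the robot presses on it with more than 40 N (contact force between any of the fingers, the arm and shaker above 40 N).
It fails at once if the shaker is flicked: it turns faster than 5 rad/s (angular speed of shaker above 5 rad/s).
It fails at once if the ice bucket, a tumbler or the tongs is pushed away or knocked over (distance of any of ice_bucket, tumbler_a, tumbler_b from where it was at the start of the episode above 0.03 m or angle between any of ice_bucket, tumbler_a, tumbler_b's own z axis and vertical above 0.4 rad or distance of tongs from where it was at the start of the episode above 0.04 m).
It also fails if it takes over 72 s, if anything falls off the work surface, if the arm or the gripper's body presses on something with over 40 N, if the wrist force passes 120 N, or if a joint passes its speed limit or range.

### The arm

A 6-joint arm with a two-finger parallel gripper is mounted at the origin on the work surface. World frame = base frame: x ahead of the robot, y to its left, z up, the work surface at z = 0. Lengths are in m, angles in rad, forces in N, time in s.
With the tool pointing down it reaches from about 0.225 to 0.875 m from the base axis. Payload 3.4 kg.
Tool frame: the origin (TCP) lies between the finger pads; the fingertips stand 14 mm ahead of it and the grasp point (between the pads) lies 5 mm behind it; z points along the fingers, y is the direction in which the jaws open and shut (so a half turn about z gives the same grasp; the last joint's range is limited). The gripper opens to 85 mm and grips with 20 to 120 N. Pads are 22 mm wide; open, the fingers measure 114 mm over their backs; the gripper's body (76 mm by 85 mm) begins 54 mm behind the grasp point. The pads swing forward as they close: fully open they stand 13 mm farther back than shut.
Start: joints at [1.051, 0.276, 1.505, -0, 1.361, -0.121], TCP at [0.223, 0.53, 0.245] pointing down, gripper open.
Joint ranges: [-2.89, 2.89], [-0.75, 2.08], [0.22, 2.7], [-1.18, 4.32], [0.11, 2.71], [-2.7, 2.7]. Speed limits (rad/s): [2.57, 2.57, 3.14, 3.14, 3.14, 3.14].

### API

Orientations are given as [roll, pitch, yaw] about the fixed x, y, z axes, in that order (R = Rz(yaw) Ry(pitch) Rx(roll)).
In Python, from bench import manip gives the robot as it stands.
- The arm moves only by the tool move_arm, never from a script. Its argument "rows" is a list of rows, each a list of 2 entries, a list of its own where there are three numbers: the shift along the world's x, y, z in cm, then the turn about the world's z in rad. In form: [[[tx, ty, tz], turn], ...]. A call has 1 to 10 rows; each row is the pose to reach, as a shift and turn from the pose commanded when the call began; what a row does not reach only later rows make up. A row lasts 1/12 s, in which the tool goes at most 41.7 mm and 7.16 degrees, less where a joint would pass 70% of its speed; a pose out of reach is approached as far as the arm can. A call with a gripper value outside its range is refused whole. "fingers" is the closure, from 0 (fully open) to 1 (shut), set as the call begins (left out, the last holds). The fingers move at their own pace and stop on an object; the grip force is fixed at half the most. Time passes only in rows, so rows that repeat a pose let the fingers close. It gives the time, the measured TCP pose, the force and the opening at its end, in the units of the state.
- manip.observe(): the state, without advancing time (a new reading comes with each control period).
- manip.snapshot(name): name is "side" or "top"; returns a dict with "image" (480x640x3 uint8, blue, green, red), "fovy" (degrees; the focal length in pixels is half the picture's height over the tangent of half this angle, whatever the lens; pixels are square), "cx", "cy" (the principal point, pixels), "distortion" ([k1, k2, p1, p2, k3] as OpenCV has them; the pictures are not rectified), "world_to_cam" (4x4, takes a point from world to camera coordinates). Camera axes: x right, y down, z forward; pixel columns grow to the right and rows downward; lengths in m; the calibration is good to about 2 mm. A picture is of the moment at which its call begins. There is no depth.
- manip.close_job(): hands the job in, once; it reports no verdict.
The state is a dict: "time": time; "qpos": joint angles; "joint_velocities": joint speeds; "joint_torque": joint torques, N m; "ee_pos": TCP position; "eef_rot": TCP orientation; "contact_force": force on the tool from outside, world axes, zero at the start; "wrist_torque": the same for the moment, N m; "gripper_width": finger opening in m.
Only numpy, scipy, OpenCV 4.12 (cv2) and the standard library are available. Lean on these libraries where they do the work, as an engineer would, in place of code of your own. Each camera call takes 0.05 s, during which the arm holds its last target.

## Working session

There is one attempt and no reset: what is moved stays moved. The work goes in short steps, Python scripts to look and compute and a tool call to move; the robot and the scene stay as the last step left them, time stands still between calls to the robot, and variables do not carry over. Pictures are saved under pics/ and viewed, and the job is handed in when it is done.

Besides the shell and the picture viewer there is one more tool, called after "Emit:" in YAML: its name, and indented under it one key for each argument. move_arm: Moves the arm, as the interface text tells. Its arguments: {"type":"object","properties":{"rows":{"type":"array","items":{"type":"array"}},"fingers":{"type":"number"}},"required":["rows"]}

```bash
mkdir -p pics; ls; cat > h.py <<'E'
from bench import manip
import cv2, numpy as np
def snap(n,f):
    s=manip.snapshot(n); cv2.imwrite('pics/'+f,s['image']); return s
def K(s):
    f=240/np.tan(np.radians(s['fovy'])/2); return np.array([[f,0,s['cx']],[0,f,s['cy']],[0,0,1]])
def ray(s,uv):
    p=cv2.undistortPoints(np.array([[uv]],float),K(s),np.array(s['distortion'],float))[0,0]
    T=np.array(s['world_to_cam']);R=T[:3,:3];c=-R.T@T[:3,3];d=R.T@np.array([p[0],p[1],1]);return c,d
def plane(s,uv,z):
    c,d=ray(s,uv);return c+d*(z-c[2])/d[2]
def proj(s,P):
    T=np.array(s['world_to_cam']);r,_=cv2.Rodrigues(T[:3,:3]);return cv2.projectPoints(np.array(P,float).reshape(-1,3),r,T[:3,3],K(s),np.array(s['distortion'],float))[0][:,0]
E
python3 - <<'E'
from h import *
import pickle
a=snap('side','s0.png');b=snap('top','t0.png');pickle.dump((a,b),open('v0.pkl','wb'))
for s in(a,b):print(s['fovy'],s['cx'],s['cy'],s['distortion'],np.round(ray(s,(320,240)),3))
print(manip.observe())
E
```

```text
pics
54.764143909596015 313.366476194999 239.72702838559357 [-0.05335846  0.          0.          0.          0.        ] [[ 1.048  0.182  1.062]
 [-0.496 -0.145 -0.856]]
44.00998657293535 323.21038781366536 241.6678914248853 [-0.15535233  0.          0.          0.          0.        ] [[ 0.239 -0.002  1.419]
 [ 0.212  0.019 -0.977]]
{'time': 0.1, 'qpos': array([ 1.05099557e+00,  2.76535897e-01,  1.50601352e+00,  8.24023861e-06,
        1.36069410e+00, -1.21011983e-01]), 'joint_velocities': array([ 3.56019377e-05, -1.95453053e-03, -4.44496318e-03,  4.63231642e-04,
        9.10353840e-04, -4.40079868e-04]), 'joint_torque': array([-9.39832148e-05, -4.17703450e+01, -2.46404028e+01, -1.93428336e-04,
        5.77055180e-03,  2.53200874e-06]), 'ee_pos': array([0.22305844, 0.52948555, 0.24452104]), 'eef_rot': array([-3.13995483e+00, -2.07284879e-04,  2.74280198e+00]), 'contact_force': array([-0.78759394,  0.81403677, -1.38431738]), 'wrist_torque': array([-0.03971781,  0.03980975, -0.03240371]), 'gripper_width': 0.08551511838893233}
```

View pics/s0.png

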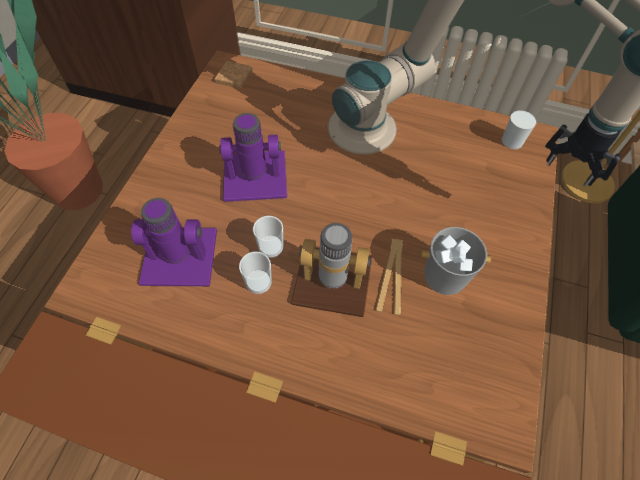

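View pics/t0.png

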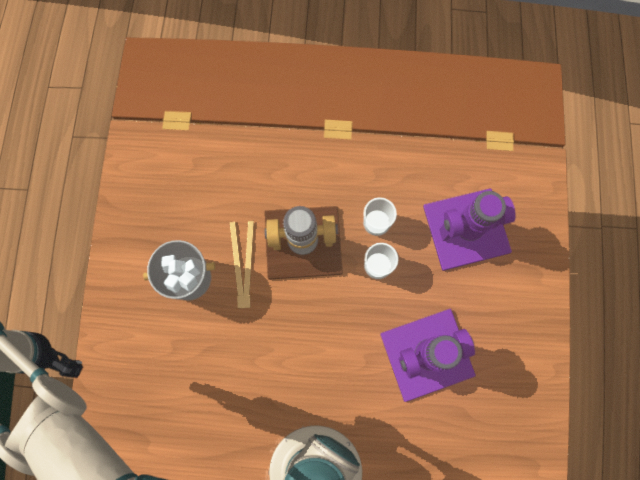

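The side view shows the real stand (brown plate, gold hubs) at (332,270), with the tumblers to its left at (268,235) and (256,272) and the tongs to its right at (392,275). The top view has the cap at (299,220) and the hubs at (273,236) and (329,232). The axle runs roughly along world y.

```bash
python3 - <<'E'
from h import *
import pickle
a,b=pickle.load(open('v0.pkl','rb'))
cv2.imwrite('pics/tz.png',cv2.resize(b['image'][180:320,140:420],None,fx=2.8,fy=2.8,interpolation=2))
cv2.imwrite('pics/sz.png',cv2.resize(a['image'][200:330,230:500],None,fx=2.9,fy=2.9,interpolation=2))
E
```

```text
(no output)
```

View pics/tz.png

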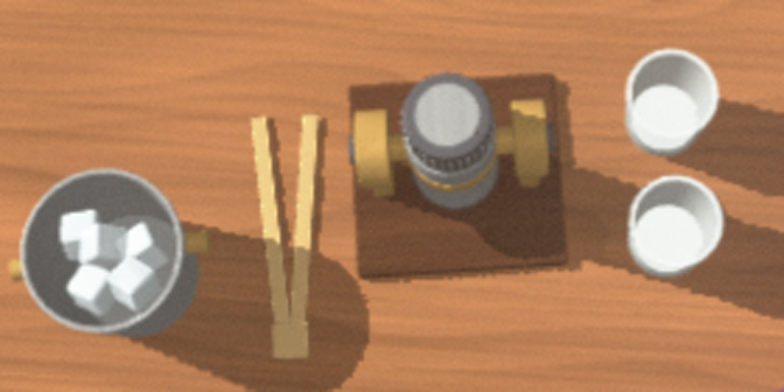

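View pics/sz.png

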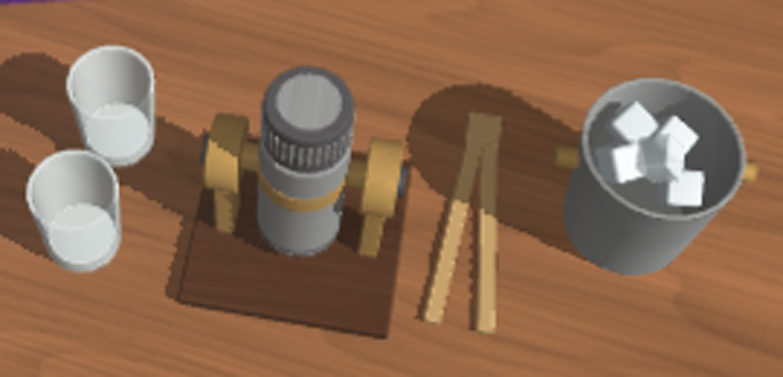

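```bash
python3 - <<'E'
from h import *
import pickle
a,b=pickle.load(open('v0.pkl','rb'))
T=lambda u,v:(140+u/2.8,180+v/2.8); S=lambda u,v:(230+u/2.9,200+v/2.9)
c=[plane(b,T(*p),.014) for p in [(350,87),(557,75),(566,264),(360,277)]]
c=np.array(c);print(c.round(3),c.mean(0)); 
for i in range(4):d=c[(i+1)%4]-c[i];print(np.linalg.norm(d),np.degrees(np.arctan2(d[1],d[0])))
print('cap top',plane(b,T(447,114),.22),'side',plane(a,S(310,104),.22))
c=[plane(a,S(*p),.014) for p in [(180,298),(386,336)]];print(np.round(c,3), np.degrees(np.arctan2(*(c[1]-c[0])[[1,0]])))
print('hubs',plane(b,T(374,112),.156),plane(b,T(528,101),.156))
for n,p in [('tA',(671,86)),('tB',(676,213))]:print(n,plane(b,T(*p),.092))
print('tongs',[plane(b,T(*p),.008).round(3) for p in [(260,118),(310,116),(273,357),(307,357)]])
print('bucket',plane(b,T(101,250),.13))
E
```

```text
[[ 0.607  0.165  0.014]
 [ 0.63  -0.015  0.014]
 [ 0.463 -0.033  0.014]
 [ 0.44   0.142  0.014]] [0.53492282 0.0647276  0.014     ]
0.18157347845791671 -82.85426970411228
0.16746547916828508 -173.94686941546732
0.1763797169068122 97.425485833352
0.16830814315151263 7.827468800932164
cap top [0.53690364 0.06660909 0.22      ] side [0.53851479 0.07072898 0.22      ]
[[ 0.632 -0.006  0.014]
 [ 0.611  0.168  0.014]] 96.92167903221387
hubs [0.55072836 0.12752595 0.156     ] [0.56744057 0.00761584 0.156     ]
tA [ 0.60469443 -0.10913591  0.092     ]
tB [ 0.49818401 -0.11800149  0.092     ]
tongs [array([0.575, 0.242, 0.008]), array([0.58 , 0.198, 0.008]), array([0.367, 0.211, 0.008]), array([0.369, 0.182, 0.008])]
bucket [0.43096138 0.33784221 0.13      ]
```

Emit:
move_arm:
  rows:
    - [[2,-4,2],0.1]
    - [[4,-7.5,4],0.2]
    - [[6,-11,5.5],0.3]
    - [[8,-14.5,5.5],0.4]
    - [[10,-18,5.5],0.52]
    - [[11.5,-22,5.5],0.52]
    - [[13,-26,5.5],0.52]
    - [[14.5,-30,5.5],0.52]
    - [[16,-34,5.5],0.52]
    - [[17.5,-37,5.5],0.52]
  fingers: 1

```text
time: 0.93
ee_pos: [0.3942, 0.1658, 0.3002]
eef_rot: [3.141, -0.0, -3.02]
contact_force: [1.2, -0.0, -0.1]
gripper_width: -0.0001
```

Emit:
move_arm:
  rows:
    - [[2,-4,0],0]
    - [[3.5,-7.5,-1],0]
    - [[5,-9,-4],0]
    - [[6,-10.2,-7],0]
    - [[6.4,-10.2,-8.9],0]
    - [[6.4,-10.2,-8.9],0]

```text
time: 1.43
ee_pos: [0.4564, 0.0648, 0.207]
eef_rot: [3.14, -0.009, -3.023]
contact_force: [-1.1, 0.4, 0.1]
gripper_width: 0.0003
```

```bash
python3 - <<'E'
from h import *
a=snap('side','s1.png');b=snap('top','t1.png')
o=manip.observe();print(o['ee_pos'],o['contact_force'],o['time'])
i=cv2.resize(b['image'][180:300,220:380],None,fx=2.5,fy=2.5);j=cv2.resize(a['image'][180:300,260:420],None,fx=2.5,fy=2.5)
cv2.imwrite('pics/c1.png',np.hstack([i,j]))
E
```

```text
[0.45814064 0.06584967 0.21094779] [-0.37965522  0.01052726 -0.01732727] 1.5333
```

View pics/c1.png

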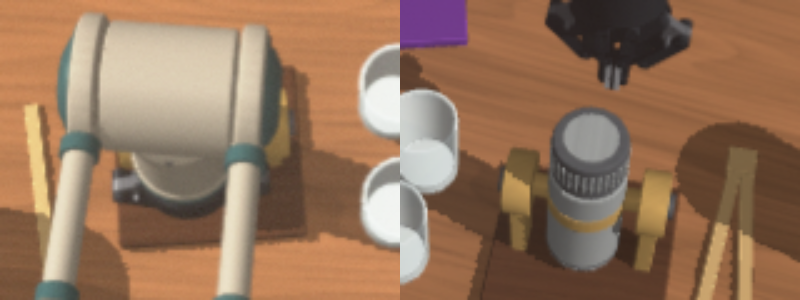

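Emit:
move_arm:
  rows:
    - [[1,-0.4,0],0]
    - [[1.8,-0.7,0],0]
    - [[2.4,-0.6,0],0]
    - [[2.6,-0.6,0],0]
    - [[2.8,-0.5,0],0]
    - [[3.0,-0.5,0],0]
    - [[3.0,-0.5,0],0]

```text
time: 2.12
ee_pos: [0.489, 0.0611, 0.2114]
eef_rot: [3.141, 0.0, -3.02]
contact_force: [-0.0, 0.4, -0.1]
gripper_width: 0.0001
```

Emit:
move_arm:
  rows:
    - [[0.1,0,0],0]
    - [[0.2,0,0],0]
    - [[0.3,0,0],0]
    - [[0.4,0,0],0]
    - [[0.5,0.1,0],0]

```text
time: 2.53
ee_pos: [0.4929, 0.0614, 0.2113]
eef_rot: [-3.141, -0.002, -3.02]
contact_force: [-3.0, -1.1, 1.3]
gripper_width: 0.0001
```

```bash
cat > look.py <<'E'
from h import *
import sys
n=sys.argv[1]
o=manip.observe();print(o['ee_pos'].round(4),o['contact_force'].round(2),o['time'])
a=snap('side','s%s.png'%n)
cv2.imwrite('pics/c%s.png'%n,cv2.resize(a['image'][170:320,240:440],None,fx=3,fy=3))
E
python3 look.py 2
```

```text
[0.4929 0.0614 0.2113] [-2.98 -1.12  1.28] 2.5333
```

View pics/c2.png

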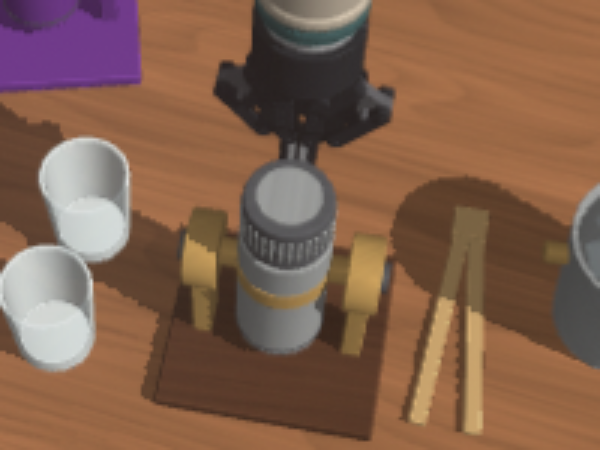

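The finger at (297,150) now touches the back of the cap at (288,195), at about 3 N. I'll keep feeling in small steps.

Emit:
move_arm:
  rows:
    - [[0.1,0,0],0]
    - [[0.2,0,0],0]
    - [[0.3,0,0],0]

```text
time: 2.83
ee_pos: [0.4961, 0.062, 0.2114]
eef_rot: [3.141, -0.001, -3.02]
contact_force: [-3.8, 0.3, 3.0]
gripper_width: 0.0001
```

Emit:
move_arm:
  rows:
    - [[0.1,0,0],0]
    - [[0.2,0,0],0]
    - [[0.3,0,0],0]

```text
time: 3.08
ee_pos: [0.4991, 0.0621, 0.2114]
eef_rot: [3.141, -0.001, -3.02]
contact_force: [-6.1, 1.0, 4.2]
gripper_width: -0.0005
```

Emit:
move_arm:
  rows:
    - [[0.1,0,0],0]
    - [[0.2,0,0],0]

```text
time: 3.25
ee_pos: [0.5002, 0.0621, 0.2115]
eef_rot: [3.141, -0.003, -3.02]
contact_force: [-7.3, 0.5, 6.6]
gripper_width: 0.0
```

Emit:
move_arm:
  rows:
    - [[0.1,0,0.1],0]
    - [[0.15,0,0.15],0]
    - [[0.2,0,0.2],0]

```text
time: 3.5
ee_pos: [0.5011, 0.0622, 0.2121]
eef_rot: [3.14, -0.006, -3.02]
contact_force: [-5.6, 1.3, -0.8]
gripper_width: 0.0001
```

```bash
python3 look.py 3
```

```text
[0.5011 0.0622 0.2121] [-5.61  1.28 -0.84] 3.5
```

View pics/c3.png

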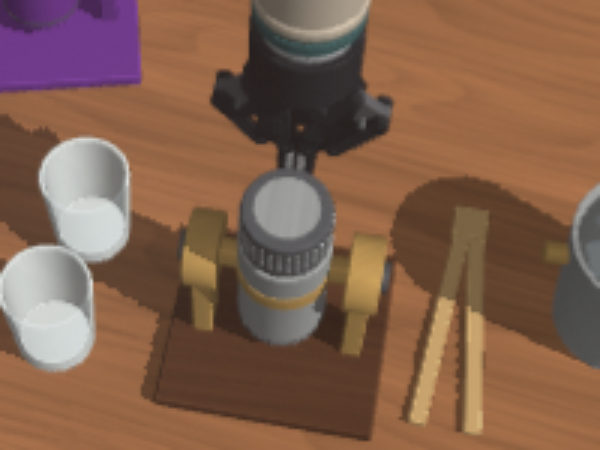

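The cap disc has moved from (290,195) to (288,210), a few degrees of tilt so far. I'll measure it before pushing on.

```bash
python3 - <<'E'
from h import *
s2=cv2.imread('pics/s2.png');s3=cv2.imread('pics/s3.png')
import pickle
a,b=pickle.load(open('v0.pkl','rb'))
for n,i in(('0',a['image']),('2',s2),('3',s3)):
    g=cv2.cvtColor(i,cv2.COLOR_BGR2GRAY)[205:270,310:365]
    _,m=cv2.threshold(g,150,255,0)
    k,l,st,c=cv2.connectedComponentsWithStats(m)
    for q in range(1,k):
        if st[q,4]>100: 
            u=c[q]+[310,205];print(n,u,st[q],plane(a,u,.22))
E
```

```text
0 [338.05445545 235.12376238] [ 21  22  15  17 202] [0.5359635  0.07255116 0.22      ]
2 [337.83490566 235.23113208] [ 21  22  15  17 212] [0.53636906 0.07218202 0.22      ]
3 [335.11285266 238.89968652] [ 15  25  21  19 319] [0.54697569 0.06929372 0.22      ]
```

Emit:
move_arm:
  rows:
    - [[0.1,0,0.05],0]
    - [[0.2,0,0.1],0]
    - [[0.3,0.05,0.15],0]

```text
time: 3.8
ee_pos: [0.5025, 0.0625, 0.2126]
eef_rot: [3.14, -0.011, -3.02]
contact_force: [-8.2, -0.5, -3.5]
gripper_width: -0.0
```

Emit:
move_arm:
  rows:
    - [[0.1,0,0],0]
    - [[0.2,0,0],0]
    - [[0.3,0,0],0]
    - [[0.3,0,0],0]

```text
time: 4.13
ee_pos: [0.5038, 0.0626, 0.2128]
eef_rot: [3.139, -0.014, -3.02]
contact_force: [-12.0, -0.4, 2.5]
gripper_width: -0.0001
```

It goes hard this way: force climbs with the command to 12 N while the tip barely moves, at roughly 5–6°. The +x side is therefore blocked and the free side is −x (towards the robot). I'll go around over the top.

Emit:
move_arm:
  rows:
    - [[-2,0,0],0]
    - [[-3,0,2],0]
    - [[-3,0,6],0]
    - [[-2,0,8],0]
    - [[1,0.5,8],0]
    - [[4.5,1,8],0]
    - [[8,1.2,8],0]
    - [[11.5,1.3,8],0]
    - [[11.5,1.3,5],0]
    - [[11.5,1.3,3],0]

```text
time: 4.97
ee_pos: [0.6287, 0.0753, 0.2432]
eef_rot: [-3.141, 0.004, -3.021]
contact_force: [-1.2, 0.2, -0.9]
gripper_width: 0.0
```

Emit:
move_arm:
  rows:
    - [[0,0,-1],0]
    - [[0,0,-3],0]
    - [[0,0,-3],0]

```text
time: 5.22
ee_pos: [0.6234, 0.0754, 0.2112]
eef_rot: [3.141, -0.005, -3.02]
contact_force: [-0.8, 0.4, -1.0]
gripper_width: -0.0
```

```bash
python3 look.py 4
```

```text
[0.6234 0.0754 0.2112] [-0.85  0.43 -0.98] 5.2167
```

View pics/c4.png

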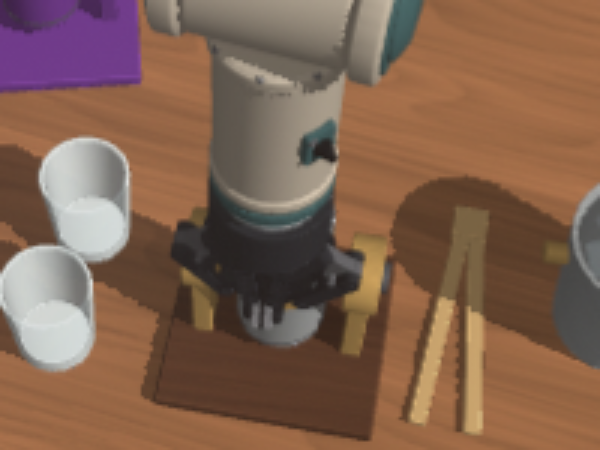

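```bash
cat > path.py <<'E'
import numpy as np
def cap(th,s=75,r=34,h=11):
    t=np.radians(th);u=s*np.sin(t)-r*np.cos(t);w=s*np.cos(t)+r*np.sin(t)
    uc=u+np.interp(th,[75,105],[-h,h]);return np.array([.5365-.9925*uc/1e3,.067-.122*uc/1e3,.139+w/1e3])
if __name__=='__main__':
    o=np.array([.6234,.0754,.2112])
    for th in range(-10,156,5):print(th,cap(th).round(4),((cap(th)-o)*100).round(2))
E
python3 path.py
```

```text
-10 [0.5936 0.074  0.207 ] [-2.98 -0.14 -0.42]
-5 [0.5875 0.0733 0.2108] [-3.59 -0.21 -0.04]
0 [0.5812 0.0725 0.214 ] [-4.22 -0.29  0.28]
5 [0.5745 0.0717 0.2167] [-4.89 -0.37  0.55]
10 [0.5677 0.0708 0.2188] [-5.57 -0.46  0.76]
15 [0.5607 0.07   0.2202] [-6.27 -0.54  0.9 ]
20 [0.5537 0.0691 0.2211] [-6.97 -0.63  0.99]
25 [0.5465 0.0682 0.2213] [-7.69 -0.72  1.01]
30 [0.5394 0.0674 0.221 ] [-8.4  -0.8   0.98]
35 [0.5324 0.0665 0.2199] [-9.1  -0.89  0.87]
40 [0.5254 0.0656 0.2183] [-9.8  -0.98  0.71]
45 [0.5186 0.0648 0.2161] [-10.48  -1.06   0.49]
50 [0.5121 0.064  0.2133] [-11.13  -1.14   0.21]
55 [0.5058 0.0632 0.2099] [-11.76  -1.22  -0.13]
60 [0.4998 0.0625 0.2059] [-12.36  -1.29  -0.53]
65 [0.4942 0.0618 0.2015] [-12.92  -1.36  -0.97]
70 [0.489  0.0612 0.1966] [-13.44  -1.42  -1.46]
75 [0.4843 0.0606 0.1913] [-13.91  -1.48  -1.99]
80 [0.4763 0.0596 0.1855] [-14.71  -1.58  -2.57]
85 [0.4689 0.0587 0.1794] [-15.45  -1.67  -3.18]
90 [0.4621 0.0578 0.173 ] [-16.13  -1.75  -3.82]
95 [0.4558 0.0571 0.1663] [-16.76  -1.83  -4.49]
100 [0.4501 0.0564 0.1595] [-17.33  -1.9   -5.17]
105 [0.4449 0.0557 0.1524] [-17.85  -1.97  -5.88]
110 [0.4441 0.0556 0.1453] [-17.93  -1.98  -6.59]
115 [0.4439 0.0556 0.1381] [-17.95  -1.98  -7.31]
120 [0.4442 0.0557 0.1309] [-17.92  -1.97  -8.03]
125 [0.4453 0.0558 0.1238] [-17.81  -1.96  -8.74]
130 [0.4469 0.056  0.1168] [-17.65  -1.94  -9.44]
135 [0.4491 0.0563 0.11  ] [-17.43  -1.91 -10.12]
140 [0.4519 0.0566 0.1034] [-17.15  -1.88 -10.78]
145 [0.4552 0.057  0.0971] [-16.82  -1.84 -11.41]
150 [0.4591 0.0575 0.091 ] [-16.43  -1.79 -12.02]
155 [0.4635 0.058  0.0854] [-15.99  -1.74 -12.58]
```

Emit:
move_arm:
  rows:
    - [[-1.5,-0.1,0],0]
    - [[-2.5,-0.1,0],0]
    - [[-3.2,-0.2,-0.1],0]
    - [[-3.6,-0.2,0],0]
    - [[-4.2,-0.3,0.3],0]
    - [[-4.9,-0.4,0.5],0]
    - [[-5.6,-0.5,0.7],0]

```text
time: 5.85
ee_pos: [0.5696, 0.0705, 0.2232]
eef_rot: [3.141, 0.004, -3.02]
contact_force: [2.9, 0.5, 1.5]
gripper_width: -0.0001
```

Emit:
move_arm:
  rows:
    - [[-0.7,-0.1,0],0]
    - [[-1.4,-0.2,0],0]
    - [[-2.1,-0.3,0],0]
    - [[-2.8,-0.3,-0.1],0]
    - [[-3.5,-0.4,-0.2],0]

```text
time: 6.27
ee_pos: [0.5328, 0.066, 0.2199]
eef_rot: [-3.141, -0.0, -3.02]
contact_force: [2.8, -0.3, 3.8]
gripper_width: -0.0003
```

```bash
python3 look.py 5
```

```text
[0.5328 0.066  0.2199] [ 2.76 -0.27  3.78] 6.2667
```

View pics/c5.png

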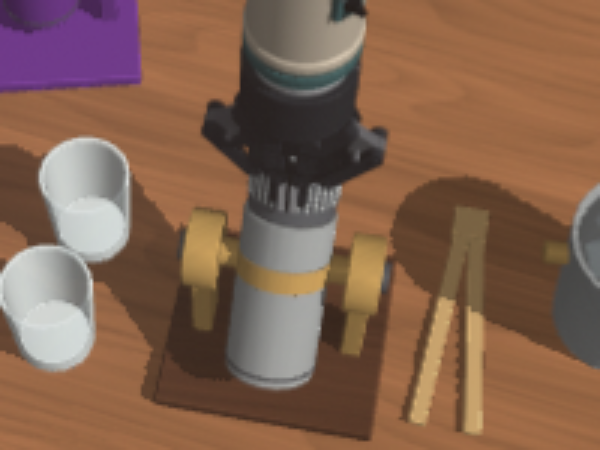

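The shaker is tilting toward −x: its base at (270,380) is coming up and the finger is on the cap at (295,190). Position matches the planned 35°, so I'll continue along the arc.

Emit:
move_arm:
  rows:
    - [[-0.7,-0.1,-0.2],0]
    - [[-1.4,-0.2,-0.4],0]
    - [[-2.0,-0.2,-0.7],0]
    - [[-2.7,-0.3,-1.0],0]
    - [[-3.3,-0.4,-1.4],0]
    - [[-3.8,-0.5,-1.8],0]
    - [[-4.3,-0.5,-2.3],0]
    - [[-4.8,-0.6,-2.9],0]
    - [[-5.6,-0.7,-3.4],0]

```text
time: 7.07
ee_pos: [0.4774, 0.0595, 0.185]
eef_rot: [3.141, 0.0, -3.021]
contact_force: [2.3, 0.5, 2.0]
gripper_width: -0.0
```

Emit:
move_arm:
  rows:
    - [[-0.7,-0.1,-0.6],0]
    - [[-1.4,-0.2,-1.2],0]
    - [[-2.0,-0.2,-1.9],0]
    - [[-2.6,-0.3,-2.6],0]

```text
time: 7.4
ee_pos: [0.451, 0.0564, 0.1592]
eef_rot: [3.141, 0.0, -3.02]
contact_force: [0.9, -0.1, 2.0]
gripper_width: -0.0002
```

```bash
python3 look.py 6
```

```text
[0.451  0.0564 0.1592] [ 0.87 -0.08  1.99] 7.4
```

View pics/c6.png

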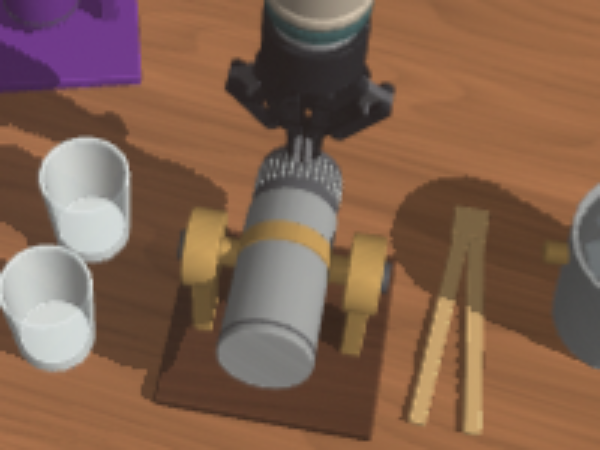

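The shaker is a little past horizontal, with its base disc at (265,355) facing the camera and the finger pressing down on the cap at (300,150) with about 2 N. I'll carry on along the arc.

Emit:
move_arm:
  rows:
    - [[-0.5,-0.1,-0.7],0]
    - [[-0.6,-0.1,-1.4],0]
    - [[-0.6,-0.1,-2.1],0]
    - [[-0.6,-0.1,-2.9],0]
    - [[-0.5,-0.1,-3.6],0]
    - [[-0.3,0,-4.3],0]
    - [[-0.1,0,-4.9],0]

```text
time: 8.03
ee_pos: [0.4499, 0.0562, 0.1096]
eef_rot: [-3.142, -0.003, -3.02]
contact_force: [-1.6, -0.1, 1.6]
gripper_width: 0.0003
```

Emit:
move_arm:
  rows:
    - [[0.3,0,-0.7],0]
    - [[0.6,0.1,-1.3],0]
    - [[1.0,0.1,-1.9],0]

```text
time: 8.28
ee_pos: [0.4596, 0.0575, 0.0906]
eef_rot: [3.141, -0.003, -3.02]
contact_force: [-3.3, 0.4, 0.0]
gripper_width: 0.0001
```

```bash
python3 look.py 7
```

```text
[0.4596 0.0575 0.0906] [-3.31  0.43  0.04] 8.2833
```

View pics/c7.png

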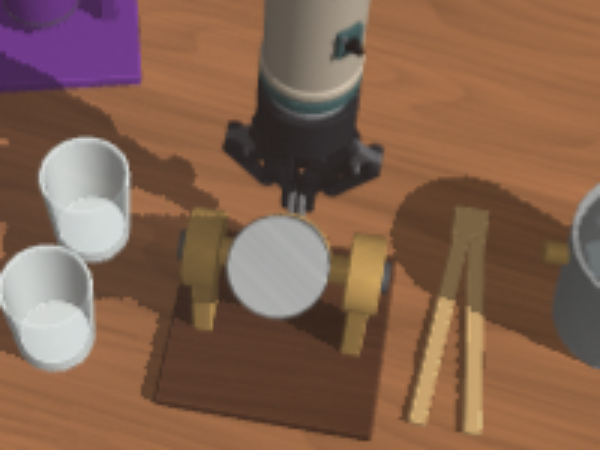

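About 150° now: the base disc at (278,267) is on top, tilted to +x. I'll withdraw and go round to push the base end over from the +x side.

Emit:
move_arm:
  rows:
    - [[-2.5,0,1],0]
    - [[-3,0,5],0]
    - [[-3,0,9],0]
    - [[-3,0,13],0]
    - [[-3,0,17],0]
    - [[-2,0,20],0]
    - [[1.5,0.3,21.5],0]
    - [[5,0.7,21.5],0]
    - [[9,1.2,21.5],0]
    - [[13,1.7,21.5],0]

```text
time: 9.17
ee_pos: [0.5939, 0.0749, 0.3082]
eef_rot: [-3.142, 0.006, -3.02]
contact_force: [0.2, -0.4, 0.3]
gripper_width: -0.0001
```

Emit:
move_arm:
  rows:
    - [[4,0.4,0],0]
    - [[6,0.6,-1],0]
    - [[6,0.6,-4.5],0]
    - [[6,0.6,-8.5],0]
    - [[6,0.6,-11.5],0]
    - [[6,0.6,-11.5],0]
    - [[6,0.6,-11.5],0]

```text
time: 9.75
ee_pos: [0.6509, 0.0806, 0.1905]
eef_rot: [3.141, -0.002, -3.02]
contact_force: [-0.1, -0.4, 0.5]
gripper_width: 0.0002
```

```bash
python3 look.py 8
```

```text
[0.6509 0.0806 0.1905] [-0.06 -0.36  0.52] 9.75
```

View pics/c8.png

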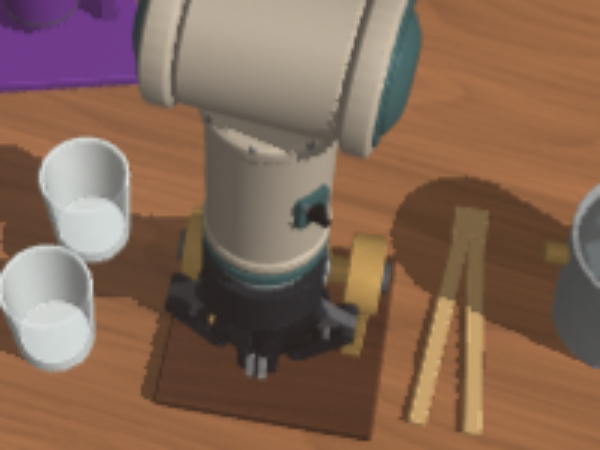

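Emit:
move_arm:
  rows:
    - [[-1.0,-0.1,0],0]
    - [[-1.8,-0.2,0],0]
    - [[-2.4,-0.3,0],0]
    - [[-2.8,-0.3,0.3],0]
    - [[-3.2,-0.4,0.8],0]
    - [[-3.7,-0.5,1.3],0]

```text
time: 10.3
ee_pos: [0.6145, 0.0757, 0.2066]
eef_rot: [3.141, 0.004, -3.021]
contact_force: [3.6, 2.0, 0.7]
gripper_width: 0.0
```

Emit:
move_arm:
  rows:
    - [[-0.7,-0.1,0.5],0]
    - [[-1.4,-0.2,1.0],0]
    - [[-2.0,-0.3,1.4],0]
    - [[-2.5,-0.3,1.6],0]

```text
time: 10.63
ee_pos: [0.5883, 0.0721, 0.2222]
eef_rot: [-3.141, 0.002, -3.02]
contact_force: [2.7, 0.2, 2.5]
gripper_width: -0.0
```

Emit:
move_arm:
  rows:
    - [[-0.2,0,0],0]
    - [[-0.4,0,0],0]
    - [[-0.6,-0.1,0],0]
    - [[-0.8,-0.1,0],0]

```text
time: 10.97
ee_pos: [0.5803, 0.0712, 0.2203]
eef_rot: [3.142, -0.001, -3.02]
contact_force: [3.1, 0.6, 2.2]
gripper_width: 0.0
```

Emit:
move_arm:
  rows:
    - [[-0.1,0,0],0]
    - [[-0.2,0,0],0]
    - [[-0.3,0,0],0]
    - [[-0.4,-0.1,0],0]

```text
time: 11.3
ee_pos: [0.5796, 0.071, 0.2207]
eef_rot: [3.141, 0.006, -3.021]
contact_force: [10.0, 4.1, -2.3]
gripper_width: -0.0002
```

It went hard at x≈0.580, where the 3°-past stop is expected, with 10 N. I'll back off and let it stand.

Emit:
move_arm:
  rows:
    - [[0.5,0,0],0]
    - [[2,0.2,0],0]
    - [[5,0.6,1],0]
    - [[5,0.6,5],0]
    - [[5,0.6,9],0]
    - [[3,0.3,11],0]
    - [[-1,0,11],0]
    - [[-5,-0.5,11],0]
    - [[-9,-1,11],0]
    - [[-13,-1.5,11],0]

```text
time: 12.13
ee_pos: [0.443, 0.055, 0.3294]
eef_rot: [3.141, -0.006, -3.02]
contact_force: [-0.5, -0.7, 1.0]
gripper_width: 0.0002
```

Emit:
move_arm:
  rows:
    - [[-2,-0.2,0],0]
    - [[-2,-0.2,0],0]
    - [[-2,-0.2,0],0]
    - [[-2,-0.2,0],0]
    - [[-2,-0.2,0],0]
    - [[-2,-0.2,0],0]
    - [[-2,-0.2,0],0]
    - [[-2,-0.2,0],0]
    - [[-2,-0.2,0],0]
    - [[-2,-0.2,0],0]

```text
time: 12.97
ee_pos: [0.4269, 0.0534, 0.3307]
eef_rot: [3.141, -0.0, -3.02]
contact_force: [-0.1, 0.8, -0.3]
gripper_width: 0.0
```

```bash
python3 look.py 9
```

```text
[0.4269 0.0534 0.3307] [-0.14  0.77 -0.28] 12.9667
```

View pics/c9.png

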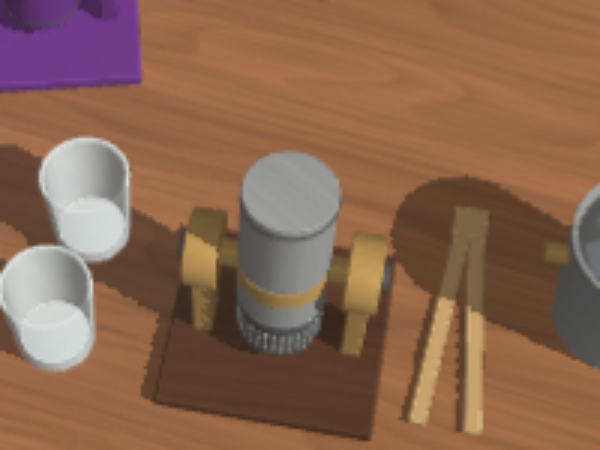

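The shaker is upside down: base disc at (291,193) on top, knurled cap at the bottom at (280,335). I'll check the angle and wait the rest of the second.

```bash
python3 - <<'E'
from h import *
import pickle
a,b=pickle.load(open('v0.pkl','rb'))
i=cv2.imread('pics/s9.png');print(plane(a,(337,234.3),.22),plane(a,(336.5,235.8),.22))
E
```

```text
[0.5346822  0.06981665 0.22      ] [0.53863054 0.06987961 0.22      ]
```

Emit:
move_arm:
  rows:
    - [[0,0,0],0]
    - [[0,0,0],0]
    - [[0,0,0],0]
    - [[0,0,0],0]
    - [[0,0,0],0]
    - [[0,0,0],0]
    - [[0,0,0],0]
    - [[0,0,0],0]

```text
time: 13.68
ee_pos: [0.4266, 0.0533, 0.3308]
eef_rot: [3.142, 0.0, -3.02]
contact_force: [0.9, -0.7, 0.3]
gripper_width: 0.0
```

Base end sits about 4 mm past centre toward −x (≈2.5° past), on its stop, and it has stood for over 2 s untouched. For the return I'll mirror the arc, pushing the base end toward +x.

```bash
python3 - <<'E'
import numpy as np
from path import cap
def c2(th):
    p=cap(th,s=76,r=36);return np.array([2*.5365-p[0],2*.067-p[1],p[2]])
for th in range(-5,156,5):
    if th%10==0: print('--')
    print(th,c2(th).round(4),((c2(th)-c2(-5))*100).round(1))
E
```

```text
-5 [0.4834 0.0605 0.2116] [0. 0. 0.]
--
0 [0.4899 0.0613 0.215 ] [0.6 0.1 0.3]
5 [0.4966 0.0621 0.2178] [1.3 0.2 0.6]
--
10 [0.5035 0.0629 0.2201] [2.  0.2 0.9]
15 [0.5106 0.0638 0.2217] [2.7 0.3 1. ]
--
20 [0.5178 0.0647 0.2227] [3.4 0.4 1.1]
25 [0.5251 0.0656 0.2231] [4.2 0.5 1.2]
--
30 [0.5324 0.0665 0.2228] [4.9 0.6 1.1]
35 [0.5396 0.0674 0.2219] [5.6 0.7 1. ]
--
40 [0.5467 0.0683 0.2204] [6.3 0.8 0.9]
45 [0.5537 0.0691 0.2182] [7.  0.9 0.7]
--
50 [0.5604 0.0699 0.2154] [7.7 0.9 0.4]
55 [0.5669 0.0707 0.2121] [8.3 1.  0.1]
--
60 [0.573  0.0715 0.2082] [ 9.   1.1 -0.3]
65 [0.5788 0.0722 0.2037] [ 9.5  1.2 -0.8]
--
70 [0.5842 0.0729 0.1988] [10.1  1.2 -1.3]
75 [0.5892 0.0735 0.1934] [10.6  1.3 -1.8]
--
80 [0.5973 0.0745 0.1877] [11.4  1.4 -2.4]
85 [0.6049 0.0754 0.1815] [12.1  1.5 -3. ]
--
90 [0.6119 0.0763 0.175 ] [12.9  1.6 -3.7]
95 [0.6184 0.0771 0.1682] [13.5  1.7 -4.3]
--
100 [0.6243 0.0778 0.1613] [14.1  1.7 -5. ]
105 [0.6295 0.0784 0.1541] [14.6  1.8 -5.7]
--
110 [0.6305 0.0786 0.1468] [14.7  1.8 -6.5]
115 [0.6309 0.0786 0.1395] [14.7  1.8 -7.2]
--
120 [0.6306 0.0786 0.1322] [14.7  1.8 -7.9]
125 [0.6297 0.0785 0.1249] [14.6  1.8 -8.7]
--
130 [0.6282 0.0783 0.1177] [14.5  1.8 -9.4]
135 [0.626  0.078  0.1107] [ 14.3   1.8 -10.1]
--
140 [0.6233 0.0777 0.1039] [ 14.    1.7 -10.8]
145 [0.62   0.0773 0.0974] [ 13.7   1.7 -11.4]
--
150 [0.6161 0.0768 0.0912] [ 13.3   1.6 -12. ]
155 [0.6117 0.0762 0.0853] [ 12.8   1.6 -12.6]
```

Emit:
move_arm:
  rows:
    - [[2,0.2,-1],0]
    - [[3.5,0.4,-4.5],0]
    - [[4,0.4,-8.5],0]
    - [[4,0.4,-11.7],0]
    - [[4,0.4,-11.7],0]
    - [[4,0.4,-11.7],0]

```text
time: 14.18
ee_pos: [0.4657, 0.0574, 0.2129]
eef_rot: [3.141, -0.004, -3.02]
contact_force: [1.2, -0.2, -0.1]
gripper_width: 0.0001
```

Emit:
move_arm:
  rows:
    - [[0.8,0.2,0],0]
    - [[1.4,0.3,0],0]
    - [[1.8,0.3,0],0]
    - [[2.3,0.4,0.1],0]
    - [[3.0,0.5,0.4],0]
    - [[3.7,0.6,0.6],0]
    - [[4.4,0.7,0.8],0]
    - [[5.1,0.7,0.9],0]

```text
time: 14.85
ee_pos: [0.5187, 0.0649, 0.2235]
eef_rot: [3.141, 0.001, -3.02]
contact_force: [-2.9, 1.7, 2.8]
gripper_width: 0.0001
```

Emit:
move_arm:
  rows:
    - [[0.7,0.1,0],0]
    - [[1.4,0.2,0],0]
    - [[2.2,0.3,-0.1],0]
    - [[2.9,0.4,-0.2],0]
    - [[3.6,0.4,-0.5],0]
    - [[4.2,0.5,-0.7],0]
    - [[4.9,0.6,-1.1],0]
    - [[5.5,0.7,-1.5],0]
    - [[6.1,0.7,-1.9],0]
    - [[6.6,0.8,-2.4],0]

```text
time: 15.68
ee_pos: [0.5851, 0.0723, 0.1987]
eef_rot: [-3.141, 0.002, -3.02]
contact_force: [1.3, -0.2, 4.6]
gripper_width: -0.0001
```

Emit:
move_arm:
  rows:
    - [[0.5,0.1,-0.5],0]
    - [[1.3,0.2,-1.1],0]
    - [[2.1,0.2,-1.7],0]
    - [[2.8,0.3,-2.4],0]
    - [[3.4,0.4,-3.1],0]
    - [[4.0,0.5,-3.7],0]

```text
time: 16.18
ee_pos: [0.6238, 0.0774, 0.1603]
eef_rot: [3.141, -0.002, -3.02]
contact_force: [-0.5, -0.1, 2.2]
gripper_width: 0.0001
```

```bash
python3 look.py 10
```

```text
[0.6238 0.0774 0.1603] [-0.53 -0.06  2.22] 16.1833
```

View pics/c10.png

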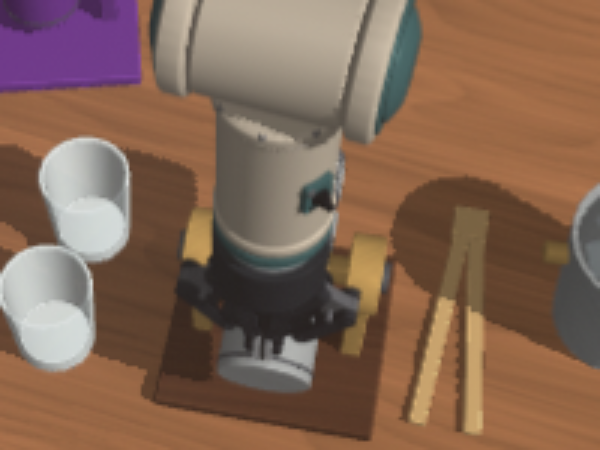

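Emit:
move_arm:
  rows:
    - [[0.5,0.1,-0.7],0]
    - [[0.6,0.1,-1.4],0]
    - [[0.7,0.1,-2.2],0]
    - [[0.6,0.1,-2.9],0]
    - [[0.5,0.1,-3.6],0]
    - [[0.4,0,-4.4],0]

```text
time: 16.73
ee_pos: [0.6286, 0.0779, 0.1177]
eef_rot: [3.141, 0.003, -3.021]
contact_force: [2.5, 1.8, 2.6]
gripper_width: 0.0
```

```bash
python3 look.py 11; python3 -c "
from h import *
snap('top','t11.png')"
```

```text
[0.6286 0.0779 0.1177] [2.54 1.8  2.58] 16.7333
```

View pics/s11.png

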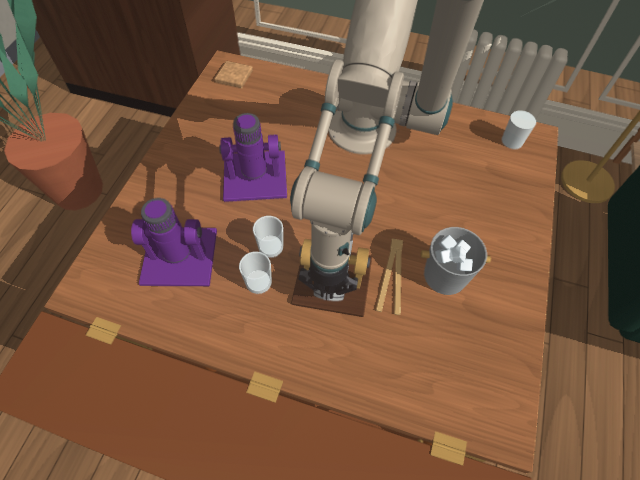

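View pics/t11.png

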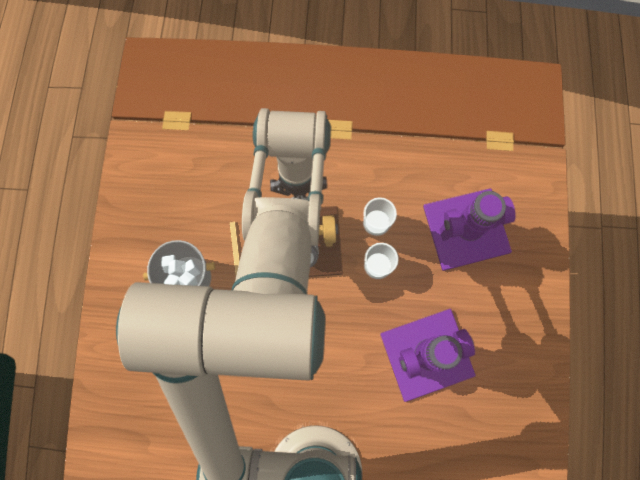

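Side view (hand at (330,280)) and top view (wrist at (290,130), forearm above the stand) show the wrist and forearm high above the shaker. Nothing is near contact apart from the finger, so I'll continue.

Emit:
move_arm:
  rows:
    - [[-0.2,0,-0.7],0]
    - [[-0.5,-0.1,-1.4],0]
    - [[-0.8,-0.1,-2.0],0]
    - [[-1.2,-0.1,-2.7],0]

```text
time: 17.17
ee_pos: [0.6156, 0.0759, 0.0904]
eef_rot: [-3.141, 0.001, -3.02]
contact_force: [1.8, -1.5, 1.9]
gripper_width: -0.0002
```

Emit:
move_arm:
  rows:
    - [[2.5,0.2,1],0]
    - [[3,0.3,5],0]
    - [[3,0.3,9],0]
    - [[3,0.3,13],0]
    - [[3,0.3,17],0]
    - [[2,0.2,20.5],0]
    - [[-1.5,0,22],0]
    - [[-5.5,-0.5,22],0]
    - [[-9.5,-1,22],0]
    - [[-13.5,-1.5,22],0]

```text
time: 18.0
ee_pos: [0.4774, 0.0611, 0.3096]
eef_rot: [3.142, -0.003, -3.02]
contact_force: [-0.3, 0.7, 0.8]
gripper_width: 0.0
```

Emit:
move_arm:
  rows:
    - [[-4,-0.5,0],0]
    - [[-5.5,-0.6,-1],0]
    - [[-5.5,-0.6,-4],0]
    - [[-5.5,-0.6,-8],0]
    - [[-5.5,-0.6,-12],0]
    - [[-5.5,-0.6,-12],0]
    - [[-5.5,-0.6,-12],0]

```text
time: 18.58
ee_pos: [0.4228, 0.0553, 0.189]
eef_rot: [3.141, -0.007, -3.02]
contact_force: [1.3, -0.2, 1.2]
gripper_width: 0.0
```

```bash
python3 look.py 12
```

```text
[0.4228 0.0553 0.189 ] [ 1.32 -0.25  1.25] 18.5833
```

View pics/c12.png

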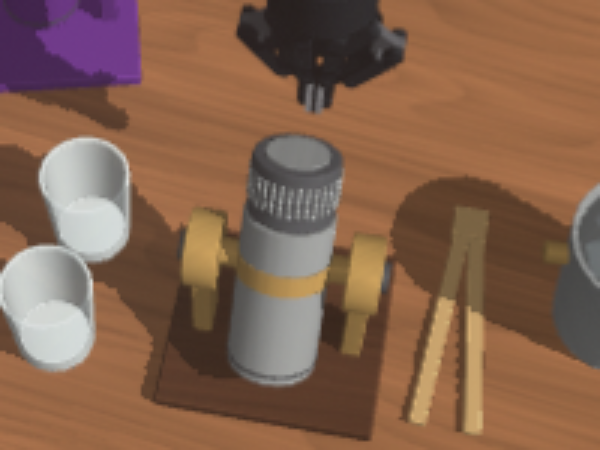

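The cap disc at (298,153) is leaning back toward the finger at (315,97), tilted roughly 30°. I'll push the rim upright, rising with it.

Emit:
move_arm:
  rows:
    - [[1.0,0.1,0],0]
    - [[1.8,0.2,0],0]
    - [[2.4,0.3,0],0]
    - [[2.8,0.3,0.3],0]
    - [[3.2,0.4,0.8],0]
    - [[3.7,0.4,1.3],0]

```text
time: 19.13
ee_pos: [0.4626, 0.0596, 0.2042]
eef_rot: [3.141, -0.001, -3.02]
contact_force: [-1.5, 0.3, -0.9]
gripper_width: -0.0003
```

Emit:
move_arm:
  rows:
    - [[0.7,0.1,0.5],0]
    - [[1.4,0.2,1.0],0]
    - [[2.0,0.2,1.4],0]
    - [[2.5,0.3,1.6],0]

```text
time: 19.47
ee_pos: [0.4888, 0.0623, 0.2208]
eef_rot: [-3.141, 0.001, -3.02]
contact_force: [-2.6, -1.0, 2.3]
gripper_width: 0.0003
```

Emit:
move_arm:
  rows:
    - [[0.2,0,0],0]
    - [[0.4,0,0],0]
    - [[0.6,0.1,0],0]

```text
time: 19.72
ee_pos: [0.4935, 0.063, 0.2198]
eef_rot: [-3.141, -0.001, -3.02]
contact_force: [-2.4, -1.3, 1.4]
gripper_width: -0.0002
```

Emit:
move_arm:
  rows:
    - [[0.1,0,0],0]
    - [[0.2,0,0],0]
    - [[0.3,0,0],0]
    - [[0.4,0,0],0]

```text
time: 20.05
ee_pos: [0.4975, 0.0634, 0.2198]
eef_rot: [3.141, -0.0, -3.02]
contact_force: [-2.6, 0.1, 1.9]
gripper_width: -0.0
```

Emit:
move_arm:
  rows:
    - [[0.1,0,0],0]
    - [[0.2,0,0],0]
    - [[0.3,0,0],0]
    - [[0.4,0,0],0]

```text
time: 20.38
ee_pos: [0.5007, 0.0635, 0.2199]
eef_rot: [3.141, -0.002, -3.02]
contact_force: [-6.5, 1.0, 5.7]
gripper_width: 0.0004
```

Force is rising at the same place where it went hard at the start. I'll release and back off to look.

Emit:
move_arm:
  rows:
    - [[-0.5,0,0],0]
    - [[-2,-0.2,0],0]
    - [[-5,-0.5,0],0]
    - [[-7,-0.8,2],0]
    - [[-9,-1,6],0]
    - [[-10,-1,10],0]
    - [[-10,-1,10],0]
    - [[-10,-1,10],0]

```text
time: 21.05
ee_pos: [0.4036, 0.0533, 0.3227]
eef_rot: [-3.14, 0.01, -3.02]
contact_force: [0.2, 0.2, -0.4]
gripper_width: -0.0
```

```bash
python3 look.py 13; python3 - <<'E'
from h import *
b=snap('top','t13.png')
a=manip.snapshot('side')
cv2.imwrite('pics/tz13.png',cv2.resize(b['image'][180:320,140:420],None,fx=2.8,fy=2.8,interpolation=2))
cv2.imwrite('pics/sz13.png',cv2.resize(a['image'][200:330,230:500],None,fx=2.9,fy=2.9,interpolation=2))
E
```

```text
[0.4036 0.0533 0.3227] [ 0.18  0.21 -0.39] 21.05
```

View pics/sz13.png

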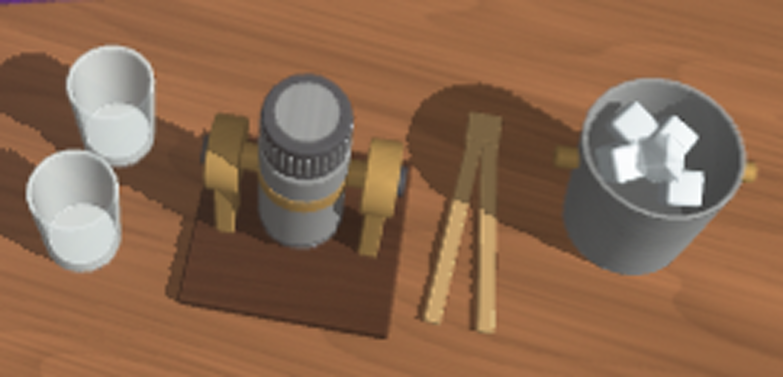

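View pics/tz13.png

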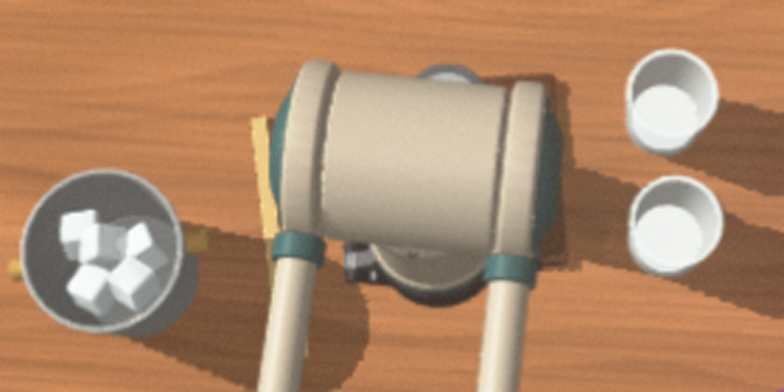

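The side view shows the cap disc at (307,112), against (310,105) at the start. That is about 3° past upright, on the stop. The tumblers and bucket are unmoved in both views, and the tongs in the side view (the arm hides most of them from above). Handing in.

```bash
python3 -c "
from h import *
print(manip.close_job())"
```

```text
the job is handed in; nothing more can be done
None
```

The shaker has been turned over once and brought back upright, and I handed the job in at about 21 s of robot time; the hand-in gave no verdict.

- **Finding the way:** pushing gently toward +x moved it about 6° before it went hard at about 12 N, so I swung it toward −x, the robot's side.
- **Tipping over:** I pushed the cap down to about 150°, then pushed the base rim over until it went hard at about 10 N.
- **Upside down:** it stood untouched for over 2 s. The camera put it about 2.5° past upside down.
- **Coming back:** I used the mirrored moves and pushed until the force rose to about 6.5 N in x, near where it had gone hard at the start, then released it.

**Last checks:** the shaker is cap-up and about 3° past upright, within the 8° allowed. The ice bucket and tumblers look unmoved in both views. The tongs look unmoved in the side view, but the arm mostly hid them from above. The highest force I read was about 12 N. One small disagreement: the first "goes hard" reading came at about 6°, where the task says at most 5°. I put that down to camera error and give in the arm.

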